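Zero the lead-came footage counter

ROBOT

A 6-joint arm with a two-finger parallel gripper is mounted at the origin on the work surface. World frame = base frame: x ahead of the robot, y to its left, z up, the work surface at z = 0. Lengths are in mm, angles in degrees, forces in N, time in s.
With the tool pointing down it reaches from about 300 to 850 mm from the base axis. Payload 5.4 kg.
Tool frame: the origin (TCP) lies midway between the tips of the shut fingers; the grasp point (between the pads) lies 19 mm behind it; z points along the fingers, y is the line along which they close (so a half turn about z gives the same grasp; the last joint's range is limited). The gripper opens to 85 mm and grips with 20 to 120 N. Pads are 22 mm wide; open, the fingers measure 114 mm over their backs; the gripper's body (76 mm by 85 mm) begins 54 mm behind the grasp point. The pads swing forward as they close: fully open they stand 13 mm farther back than shut.
Start: joints at [61.129, 9.076, 91.501, -0, 79.423, -12.038], TCP at [166.525, 550.341, 207.599] pointing down, gripper open.
Joint ranges: [-166.64, 166.64], [-54.1, 131.32], [10.49, 154.53], [-73.88, 253.88], [9.74, 151.15], [-171.62, 171.62]. Speed limits (degrees/s): [147.25, 147.25, 180, 180, 180, 180].

INTERFACE

Orientations are given as [roll, pitch, yaw] about the fixed x, y, z axes, in that order (R = Rz(yaw) Ry(pitch) Rx(roll)).
In Python, from rig import robot gives the robot as it stands.
- The arm moves only by the shell command python3 -m handwheel 'ROWS'. ROWS is JSON, a list that holds one entry, the list of rows, each a list of 7 numbers: the shift along the tool's x, y, z in units of 40 mm (1.0 is 40 mm), then the turn, a rotation vector about the tool's x, y, z in units of 6 degrees (1.0 is 6 degrees), then the finger opening in mm, from 0 to 85.4. In form: [[[tx, ty, tz, rx, ry, rz, hand], ...]]. A call has exactly 10 rows; each row is the pose to reach, as a shift and turn from the pose commanded when the call began, along the tool's axes at that moment; what a row does not reach only later rows make up. A row lasts 1/8 s, in which the tool goes at most 62.5 mm and 10.7 degrees, less where a joint would pass 70% of its speed; a pose out of reach is approached as far as the arm can. A call with a gripper value outside its range is refused whole. The fingers move at their own pace and stop on an object; the grip force is fixed at half the most. Time passes only in rows, so rows that repeat a pose let the fingers close, or fill a call up. It gives the time, the measured TCP pose, the force, the opening and the grip force at its end, in the units of the state.
- robot.observe(): the state, without advancing time (a new reading comes with each control period).
- robot.grab_frame(name): name is "scene" or "top" or "wrist"; returns a dict with "image" (400x640x3 uint8, blue, green, red), "range_z" (400x640 float32, mm along the optical axis (not along the pixel's ray), 0 where there is no reading), "fx", "fy", "cx", "cy" (pixels), "world_to_cam" (4x4, takes a point from world to camera coordinates). Camera axes: x right, y up, looking along -z (the intrinsics and any distortion apply to the point x, -y, -z); pixel columns grow to the right and rows downward; lengths in mm; the calibration is good to about 2 mm. A picture is of the moment at which its call begins.
- robot.close_job(): hands the job in; it is judged then, once.
Trained networks look in a picture, given as the dict that the camera call returned (one of the last four; its "shot" number tells which), for a name from the list of things; names that differ only in an ending like _2 or _b are one class to them, and where a whole thing is asked for, a point or a joint stands for the part that bears it (a point fixed in the world has none). Each returns a list of dicts, best first, with "confidence" (0 to 1); they miss things now and then, are a little off and sometimes report something else, mostly with a low value. They report only what shows in the picture. A call takes as long as a camera call. They do not tell look-alikes from the thing itself.
- robot.spot_in(target, picture): "box" ([left, top, right, bottom] in pixels, round what is visible of it).
- robot.cut_out(target, picture): "mask" (400x640 bool, what is visible of it) and "box" ([left, top, right, bottom] in pixels, round what is visible of it).
- robot.landmark_of(target, picture): "at" ([column, row] in pixels: a listed point, or the origin of a listed thing).
The state is a dict: "t": time; "joints": joint angles; "qd": joint speeds; "tau": joint torques, N m; "tcp_pos": TCP position; "tool_rot": TCP orientation; "force": force on the tool from outside, world axes, zero at the start; "torque": the same for the moment, N m; "opening": opening from 0.0 (shut) to 1.0 (fully open); "gripper_force": force on a finger pad.
Only numpy, scipy, OpenCV 4.12 (cv2) and the standard library are available. Lean on these libraries where they do the work, as an engineer would, in place of code of your own. Each camera call takes 0.05 s, during which the arm holds its last target. There are 200 camera calls.

TASK

Someone left the glass jar of pins on the came counter, in the way of its reset knob. First stand the jar upright on the round cork coaster, wholly on it and let go; then turn the counter's round black reset knob clockwise (seen from above) all the way back to its zero stop and let go. The jar is thin glass and the counter is a fine instrument, so grip both lightly (no more than about 30 newtons), keep the jar upright and set it down softly, without dropping it; leave the tin, the wooden bar, the glass slab and the brush where they are.

Things in the scene. Friction and masses are not known exactly. Their poses are not given: they have to be found in the camera images.
- counter: Came footage counter, fixed to the bench and turned any way: grey square metal box 170 x 170 mm, 60 mm high, aluminium top, with a white dial (74 mm in diameter) and the black reset knob in the middle of the top and a guide post either side of the knob. Origin at the centre of its underside, z up; the posts stand along its x.
- knob_top (a point): Centre of the upper face of the reset knob, on its vertical axis, 98 mm above the bench; fixed to the counter, it does not turn. The knob is a round upright cylinder 36 mm in diameter, from 2 to 38 mm above the box top, and can be gripped at any yaw.
- reset_knob (a joint): Knob angle in rad: 0 at the zero stop, growing anticlockwise seen from above (up to 4.6); turn clockwise to reset. It turns lightly and stays where it is left. A white line on the knob and a thin dark pointer show the angle: at zero they point to -x of the counter's frame, beside a small steel pin on the dial.
- jar: Round glass jar of steel pins with an aluminium lid, 48 mm in diameter, 100 mm high in all (glass up to 78 mm, lid above 83 mm), about 0.2 kg, standing on the counter's top; origin at the centre of its underside, z up. It does not open.
- coaster: Round cork coaster fixed on the bench, 100 mm in diameter, 6 mm thick; origin at the centre of its underside.
- tin: Bystander: upright round tin, 64 mm in diameter, 95 mm high, near the coaster; origin at the centre of its underside.
- fid: Bystander: plain wooden bar 26 x 110 x 22 mm (its long side along its y) lying near the coaster; origin at the centre of its underside.
- slab: Bystander: amber glass slab 85 x 60 x 24 mm on a fixed square wooden board (140 x 140 x 12 mm); origin at the centre of its underside.
- brush: Bystander: bench brush lying beyond the counter, about 0.2 m long along its x.
- post_a (a point): Centre of the top of a steel guide post fixed on the counter, at x = -44 mm, y = 0 of the counter's frame: diameter 12 mm (15 at the foot), 40 mm high above the box top, 44 mm from the knob's axis. Keep the fingers clear of it.
- post_b (a point): The same for the other guide post, at x = +44 mm, y = 0 of the counter's frame.
Mind the look-alikes: they are no part of the job. What is shaped like the jar but yellow is not meant.

How it is judged:
By the outcome, as a careful person would: the job done as asked, in the order asked, and still so for the second after the job is handed in, with the robot touching nothing.
It also fails if it takes over 72 s, if anything falls off the work surface, if the arm or the gripper's body presses on something with over 40 N, if the wrist force passes 120 N, or if a joint passes its speed limit or range.

## Working session

There is one attempt and no reset: what is moved stays moved. The work goes in short steps, Python scripts to look and compute and a shell command to move; the robot and the scene stay as the last step left them, time stands still between calls to the robot, and variables do not carry over. Pictures are saved under pics/ and viewed, at most 10 in all, crops included, and the job is handed in when it is done.

```bash
mkdir -p pics; ls
cat > h.py <<'E'
import numpy as np, cv2
from rig import robot
def world(f,u,v,z=None):
    # depth-based point, or intersect with plane z
    M=np.linalg.inv(np.array(f["world_to_cam"]))
    d=np.array([(u-f["cx"])/f["fx"],-(v-f["cy"])/f["fy"],-1.0])
    o=M[:3,3]; r=M[:3,:3]@d
    if z is None:
        k=f["range_z"][int(round(v)),int(round(u))]
    else: k=(z-o[2])/r[2]
    return o+r*k
def cloud(f):
    h,w=f["range_z"].shape; v,u=np.mgrid[:h,:w]
    k=f["range_z"]; M=np.linalg.inv(np.array(f["world_to_cam"]))
    d=np.stack([(u-f["cx"])/f["fx"]*k,-(v-f["cy"])/f["fy"]*k,-k],-1)
    return d@M[:3,:3].T+M[:3,3]
def ray(f,u,v):
    M=np.linalg.inv(np.array(f["world_to_cam"])); r=M[:3,:3]@np.array([(u-f["cx"])/f["fx"],-(v-f["cy"])/f["fy"],-1.0])
    return M[:3,3],r/np.linalg.norm(r)
def tri(a,b):
    A=[];B=[]
    for o,r in (a,b):
        P=np.eye(3)-np.outer(r,r);A.append(P);B.append(P@o)
    x=np.linalg.solve(sum(A),sum(B)); return x,max(np.linalg.norm((np.eye(3)-np.outer(r,r))@(x-o)) for o,r in (a,b))
E
python3 - <<'E'
from h import *
np.set_printoptions(precision=1,suppress=True)
F={}
for n in("scene","top"):
    f=robot.grab_frame(n);F[n]=f;cv2.imwrite(f"pics/{n}0.png",f["image"]); print(n,[k for k in f if k not in("image","range_z")], np.linalg.inv(f["world_to_cam"])[:3,3])
    for t in["counter","knob_top","jar","coaster","tin","fid","slab","brush","post_a"]:
        for d in robot.landmark_of(t,f)[:3]:
            u,v=d["at"]; 
            print(t,round(d["confidence"],2),np.array(d["at"]),world(f,u,v), world(f,u,v,{"knob_top":98,"jar":60,"post_a":100}.get(t,0)))
print(robot.observe())
E
```

```text
pics
scene ['fx', 'fy', 'cx', 'cy', 'world_to_cam', 'shot'] [1247.7  180.1  721.1]
counter 0.93 [319.1 215.3] [617.3  -1.2  59.3] [560.7 -17.5   0. ]
knob_top 0.67 [316.6 184.9] [569.1 -18.4  98.6] [568.4 -18.6  98. ]
jar 0.88 [363.6 169.5] [409.4  55.1  26.3] [450.1  61.2  60. ]
jar 0.81 [400.7 214.5] [601.  163.2  84.2] [576.5 162.6  60. ]
jar 0.81 [408.1 239.4] [616.7 185.3  32.9] [641.6 185.1  60. ]
coaster 0.68 [218.1 188.3] [ 533.1 -276.4    4.6] [ 528.5 -279.3    0. ]
tin 0.68 [184.6 223.9] [ 679.8 -284.    28.3] [ 656.6 -303.     0. ]
fid 0.85 [228.  164.8] [ 446.7 -287.3    7.4] [ 438.4 -292.1    0. ]
slab 0.77 [464.8 200.5] [474.  293.8  34.2] [435.5 299.4   0. ]
brush 0.65 [314.3 310.9] [813.9  40.5  16.3] [803.8  37.2   0. ]
post_a 0.86 [328.1 194.3] [562.6   4.6  70.9] [593.3  12.5 100. ]
post_a 0.61 [312.5 168.1] [399.3 -77.4  -2. ] [519. -41. 100.]
top ['fx', 'fy', 'cx', 'cy', 'world_to_cam', 'shot'] [460.6 -14.7 881.1]
counter 0.74 [340.5 218.2] [554.6 -16.4  97.7] [566.3 -16.6   0. ]
knob_top 0.84 [343.  215.3] [560.6 -21.5  97.2] [560.5 -21.4  98. ]
jar 0.89 [259.9 
[... 468 characters left out ...]
6] [ 633.6 -276.3   85. ] [ 652.1 -304.3    0. ]
brush 0.79 [321.6 119.1] [797.6  28.1  19.7] [805.3  29.1   0. ]
brush 0.74 [460.9 278.6] [ 433.7 -275.8   22.4] [ 433.  -282.6    0. ]
post_a 0.84 [350.1 231.6] [527.3 -35.8  99.2] [527.2 -35.8 100. ]
post_a 0.7 [325. 192.] [616.5  17.2  57.3] [608.4  15.6 100. ]
{'t': 1.0, 'joints': array([ 61.1,   9.1,  91.5,   0. ,  79.4, -12. ]), 'qd': array([ 0. , -0. , -0.1,  0. , -0. , -0. ]), 'tau': array([ -0. , -39.6, -33.2,  -0. ,   0. ,  -0. ]), 'tcp_pos': array([166.5, 550.4, 207.6]), 'tool_rot': array([180. ,   0. , 163.2]), 'force': array([-0.6,  0.8, -0.4]), 'torque': array([-0., -0.,  0.]), 'gripper_force': 0.0, 'opening': 1.0032387108129517}
```

Run:
```python
import cv2
a=cv2.imread("pics/top0.png")[90:340,170:520]; cv2.imwrite("pics/topc.png",cv2.resize(a,None,fx=2.25,fy=2.25,interpolation=2))
```

```text
(no output)
```

View pics/topc.png

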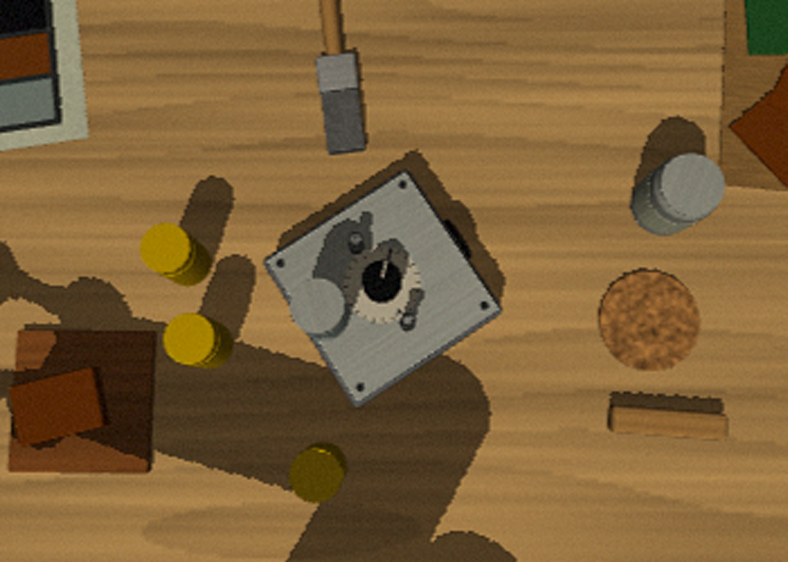

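View pics/scene0.png

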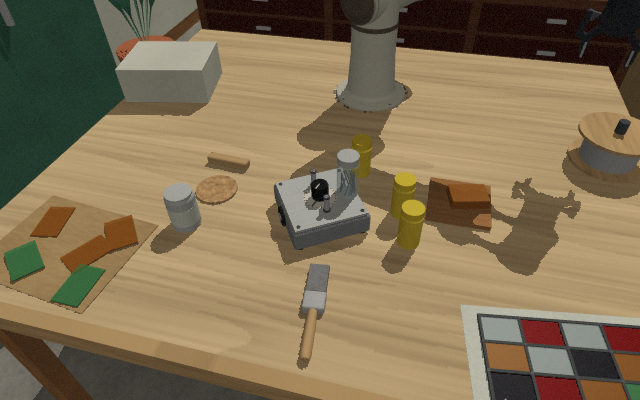

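The top view shows the real jar (grey lid) on the counter at about px (312,226). The knob is at (340,215), and the posts are at (328,197) and (351,232). The coaster is at (458,232), the tin at (475,175) and the bar at (466,277), and three yellow look-alikes stand to the left. Next I'll measure the positions from depth.

Run:
```python
from h import *
np.set_printoptions(precision=1,suppress=True)
for n in("top","scene"):
    f=robot.grab_frame(n); P=cloud(f); 
    def sel(x0,x1,y0,y1,z0,z1):
        m=(f["range_z"]>0)&(P[...,0]>x0)&(P[...,0]<x1)&(P[...,1]>y0)&(P[...,1]<y1)&(P[...,2]>z0)&(P[...,2]<z1)
        return P[m]
    def circ(name,q):
        if len(q)<5: print(n,name,len(q));return
        c,r=cv2.minEnclosingCircle(q[:,:2].astype(np.float32)); print(n,name,len(q),"mean",q.mean(0),"enc",np.array(c),round(r,1),"zmed",np.median(q[:,2]))
    circ("lid",sel(450,620,-60,110,150,170))
    circ("knob+posts",sel(500,640,-80,60,92,106))
    circ("knob",sel(545,580,-38,2,92,104))
    circ("tin",sel(580,720,-350,-220,85,105))
    circ("coaster",sel(470,600,-345,-220,3.5,10))
    q=sel(420,480,-345,-220,14,30); circ("fid",q)
    if len(q)>5:print(cv2.minAreaRect(q[:,:2].astype(np.float32)))
    q=sel(440,700,-160,130,55,65); print("box",len(q),cv2.minAreaRect(q[:,:2].astype(np.float32)),np.median(q[:,2]))
    for d in robot.landmark_of("post_a",f)+robot.landmark_of("knob_top",f)[:1]: print(d["at"],d["confidence"])
    if n=="top":
        q=sel(500,640,-80,60,92,106); k=np.ones(len(q),int)
        lab=np.zeros((400,640),np.uint8); m=(P[...,2]>92)&(P[...,2]<106)&(abs(P[...,0]-565)<75)&(abs(P[...,1]+15)<75)&(f["range_z"]>0)
        _,L,S,C=cv2.connectedComponentsWithStats(m.astype(np.uint8))
        for i in range(1,len(S)): print("comp",S[i,4],P[L==i].mean(0))
```

```text
top lid 483 mean [533.4  39.4 159.7] enc [533.8  39.6] 23.2 zmed 159.77614553242938
top knob+posts 322 mean [562.  -12.5  97.9] enc [550.1   7.2] 56.9 zmed 97.73175904133421
top knob 234 mean [563.3 -14.6  97.5] enc [563.5 -14.3] 18.0 zmed 97.46582083189298
top tin 678 mean [ 652.1 -297.1   93.7] enc [ 653.  -298.2] 30.9 zmed 94.08120495149592
top coaster 1357 mean [ 535.  -280.1    5.7] enc [ 538.  -269.9] 60.8 zmed 5.554773547937771
top fid 622 mean [ 436.5 -289.2   20.7] enc [ 437.3 -289.7] 54.6 zmed 20.87452404317804
((436.5078430175781, -289.39959716796875), (108.07941436767578, 25.89695930480957), 86.14996337890625)
box 4680 ((565.0431518554688, -16.872528076171875), (161.97828674316406, 167.8679656982422), 33.67893600463867) 59.6615824165421
[327.6, 193.8] 0.71
[351.0, 234.1] 0.7
[338.6, 212.4] 0.57
comp 37 [600.5  10.   99.4]
comp 239 [563.4 -14.3  97.4]
comp 35 [526.9 -38.4  99.7]
comp 1 [526.5  17.1  96.2]
comp 1 [522.2  19.   99. ]
comp 1 [512.2  49.6  94.5]
comp 3 [512.6  28.9  99.8]
comp 5 [510.2  39.3  96. ]
scene lid 335 mean [537.4  40.8 158.7] enc [534.7  39.8] 25.7 zmed 159.6458563654213
scene knob+posts 346 mean [563.    1.7  97.9] enc [552.2   4.1] 55.4 zmed 98.11323204497285
scene knob 165 mean [565.3 -13.9  97.3] enc [563.9 -13.5] 18.3 zmed 97.66838370802066
scene tin 516 mean [ 656.4 -295.8   93.7] enc [ 654.8 -298.9] 31.3 zmed 94.75571743963866
scene coaster 900 mean [ 536.4 -279.8    6. ] enc [ 518.7 -288.7] 69.1 zmed 6.029902249567499
scene fid 340 mean [ 439.4 -287.    20.7] enc [ 436.5 -289.3] 55.4 zmed 21.143618178379313
((437.4499816894531, -289.4880065917969), (110.5171127319336, 29.981569290161133), 86.95550537109375)
box 3027 ((562.9423217773438, -12.5264892578125), (167.95497131347656, 167.53921508789062), 33.199745178222656) 60.05044374643137
[325.7, 200.1] 0.68
[318.4, 181.9] 0.76
```

Measured positions (mm):
- **Jar:** (534,40), lid top at z=160.
- **Knob:** (563.6,-14), top at z=98.
- **Posts:** (600.5,10) and (527,-38), so the counter's x axis is at about 33°.
- **Coaster:** about (535,-280).

All heights match the text. Next I move above the jar with the closing axis at 33°.

```bash
python3 -m handwheel '[[[-12.48,-9.56,-0.63,0,0,6.7,85],[-12.48,-9.56,-0.63,0,0,6.7,85],[-12.48,-9.56,-0.63,0,0,6.7,85],[-12.48,-9.56,-0.63,0,0,6.7,85],[-12.48,-9.56,-0.63,0,0,6.7,85],[-12.48,-9.56,-0.63,0,0,6.7,85],[-12.48,-9.56,-0.63,0,0,6.7,85],[-12.48,-9.56,-0.63,0,0,6.7,85],[-12.48,-9.56,-0.63,0,0,6.7,85],[-12.48,-9.56,-0.63,0,0,6.7,85]]]'
cat >> h.py <<'E'
def go(x,y,z,yaw):
    "print tx ty tz rz for a tool-down move from the present pose"
    s=robot.observe(); a=np.radians(s["tool_rot"][2]); d=np.array([x,y,z])-s["tcp_pos"]
    c,n=np.cos(a),np.sin(a)
    w=(yaw-s["tool_rot"][2]+180)%360-180
    print("tcp",s["tcp_pos"].round(1),s["tool_rot"].round(1),"t",s["t"],"-> rows",np.round([(d[0]*c+d[1]*n)/40,(d[0]*n-d[1]*c)/40,-d[2]/40],3),"rz",round(-w/6,3))
E
python3 - <<'E'
from h import *
np.set_printoptions(precision=1,suppress=True)
go(533.8,39.8,232,123.3)
f=robot.grab_frame("top");P=cloud(f)
for d in robot.cut_out("coaster",f)[:1]:
    q=P[d["mask"]&(abs(P[...,2]-6)<4)]; print(d["confidence"],len(q),cv2.minEnclosingCircle(q[:,:2].astype(np.float32)),np.median(q,0),cv2.fitEllipse(max(cv2.findContours(d["mask"].astype(np.uint8),0,1)[0],key=len)))
    e=cv2.fitEllipse(max(cv2.findContours(d["mask"].astype(np.uint8),0,1)[0],key=len)); print(world(f,*e[0],6))
f=robot.grab_frame("wrist");cv2.imwrite("pics/w1.png",f["image"]);P=cloud(f)
m=(abs(P[...,2]-160)<6)&(f["range_z"]>0)&(abs(P[...,0]-534)<60)&(abs(P[...,1]-40)<60)
if m.sum()>5: print(cv2.minEnclosingCircle(P[m][:,:2].astype(np.float32)),m.sum(),np.median(P[m],0))
m=(abs(P[...,2]-98)<4)&(f["range_z"]>0)&(abs(P[...,0]-564)<25)&(abs(P[...,1]+14)<25)
if m.sum()>5: print("knob",cv2.minEnclosingCircle(P[m][:,:2].astype(np.float32)),m.sum())
E
```

```text
t: 2.55
tcp_pos: [532.1, 41.4, 233.0]
tool_rot: [180.0, 0.0, 122.9]
force: [1.3, 0.1, 0.8]
opening: 0.995
gripper_force: 0.0
tcp [532.1  41.4 233. ] [180.    0.  122.9] t 2.55 -> rows [-0.1  0.   0. ] rz -0.059
0.84 1513 ((535.4080200195312, -280.9742736816406), 49.73992156982422) [ 535.3 -280.5    5.4] ((458.0966491699219, 232.24729919433594), (41.914466857910156, 45.548553466796875), 129.46958923339844)
[ 534.9 -279.7    6. ]
((533.4788818359375, 39.01106262207031), 23.48192596435547) 2269 [533.   40.1 160.2]
knob ((563.8857421875, -14.409387588500977), 18.215559005737305) 684
```

```bash
python3 -m handwheel '[[[0,0,0.6,0,0,0,75],[0,0,1.2,0,0,0,70],[0,0,1.8,0,0,0,66],[0,0,2.3,0,0,0,62],[0,0,2.8,0,0,0,60],[0,0,3.15,0,0,0,58],[0,0,3.37,0,0,0,56],[0,0,3.37,0,0,0,54],[0,0,3.37,0,0,0,52],[0,0,3.37,0,0,0,50]]]'
python3 - <<'E'
from h import *
go(533.6,39.7,98,123.3); print(robot.observe()["opening"]*85.4)
f=robot.grab_frame("wrist");cv2.imwrite("pics/w2.png",f["image"])
E
```

```text
t: 3.95
tcp_pos: [531.6, 43.2, 98.6]
tool_rot: [179.9, 0.0, 123.0]
force: [0.3, 0.5, -0.2]
opening: 0.582
gripper_force: 0.0
tcp [531.6  43.2  98.6] [179.9   0.  123. ] t 3.95 -> rows [-0.1   -0.006  0.014] rz -0.056
49.68645625509558
```

View pics/w2.png

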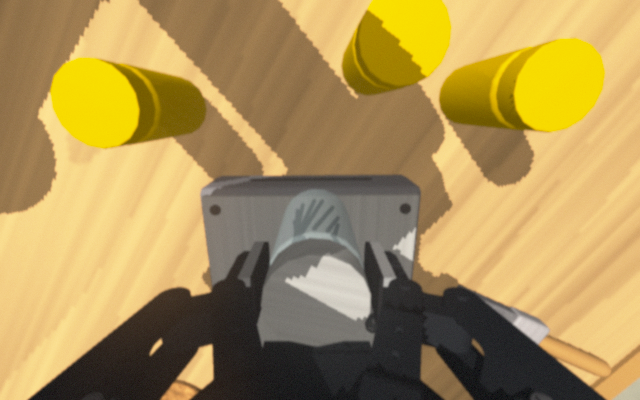

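The jar sits centred between the fingers (lid around (315,300)), 4 mm off along the pad width. I'll correct that and close gently.

```bash
python3 -m handwheel '[[[-0.09,0,0,0,0,0,50],[-0.09,0,0,0,0,0,50],[-0.09,0,0,0,0,0,49],[-0.09,0,0,0,0,0,48.5],[-0.09,0,0,0,0,0,48],[-0.09,0,0,0,0,0,47.5],[-0.09,0,0,0,0,0,47.5],[-0.09,0,0,0,0,0,47],[-0.09,0,0,0,0,0,47],[-0.09,0,0,0,0,0,47]]]'
```

```text
t: 5.25
tcp_pos: [533.1, 40.3, 98.0]
tool_rot: [180.0, 0.0, 123.0]
force: [-1.0, -0.3, 1.5]
opening: 0.553
gripper_force: 12.7
```

```bash
python3 -m handwheel '[[[0,0,0,0,0,0,46.7],[0,0,0,0,0,0,46.7],[0,0,-0.05,0,0,0,46.7],[0,0,-0.2,0,0,0,46.7],[0,0,-0.5,0,0,0,46.7],[0,0,-0.9,0,0,0,46.7],[0,0,-1.3,0,0,0,46.7],[0,0,-1.65,0,0,0,46.7],[0,0,-1.9,0,0,0,46.7],[0,0,-2.0,0,0,0,46.7]]]'
python3 - <<'E'
from h import *
go(535,-280.3,180,123.3)
f=robot.grab_frame("wrist");cv2.imwrite("pics/w3.png",f["image"])
E
```

```text
t: 6.5
tcp_pos: [533.4, 40.2, 178.7]
tool_rot: [180.0, 0.0, 123.0]
force: [0.1, -0.2, -2.5]
opening: 0.551
gripper_force: 17.6
tcp [533.4  40.2 178.7] [180.   0. 123.] t 6.5 -> rows [-6.745 -4.325 -0.033] rz -0.056
```

View pics/w3.png

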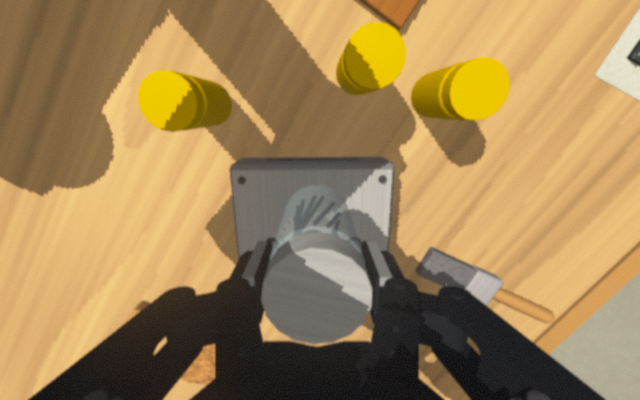

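The jar is lifted and upright, with a 2.5 N weight reading. I'll carry it to the coaster smoothly.

```bash
python3 -m handwheel '[[[-0.1,-0.06,0,0,0,0,46.7],[-0.4,-0.26,0,0,0,0,46.7],[-0.9,-0.58,0,0,0,0,46.7],[-1.5,-0.96,0,0,0,0,46.7],[-2.1,-1.35,0,0,0,0,46.7],[-2.7,-1.73,0,0,0,0,46.7],[-3.3,-2.12,0,0,0,0,46.7],[-3.8,-2.44,0,0,0,0,46.7],[-4.2,-2.69,0,0,0,0,46.7],[-4.4,-2.82,0,0,0,0,46.7]]]'
python3 -m handwheel '[[[-0.1,-0.06,0,0,0,0,46.7],[-0.4,-0.26,0,0,0,0,46.7],[-0.9,-0.58,0,0,0,0,46.7],[-1.4,-0.9,0,0,0,0,46.7],[-1.8,-1.16,0,0,0,0,46.7],[-2.1,-1.35,0,0,0,0,46.7],[-2.28,-1.46,0,0,0,0,46.7],[-2.345,-1.505,0,0,0,0,46.7],[-2.345,-1.505,0,0,0,0,46.7],[-2.345,-1.505,0,0,0,0,46.7]]]'
python3 - <<'E'
from h import *
np.set_printoptions(precision=1,suppress=True)
go(535,-280.3,46,123.3)
for n in ("top","scene","wrist"):
    f=robot.grab_frame(n);P=cloud(f);cv2.imwrite(f"pics/p_{n}.png",f["image"])
    s=robot.observe()["tcp_pos"]
    z=s[2]+62
    m=(abs(P[...,2]-z)<5)&(f["range_z"]>0)&(np.hypot(P[...,0]-s[0],P[...,1]-s[1])<28)
    print(n,m.sum(), P[m].mean(0) if m.any() else "", cv2.minEnclosingCircle(P[m][:,:2].astype(np.float32)) if m.sum()>9 else "")
E
```

```text
t: 7.8
tcp_pos: [533.9, -170.0, 177.5]
tool_rot: [-180.0, -0.0, 122.9]
force: [-0.2, 0.2, -2.4]
opening: 0.55
gripper_force: 17.6
t: 9.05
tcp_pos: [534.8, -279.7, 177.8]
tool_rot: [180.0, -0.0, 123.0]
force: [0.0, -0.2, -3.0]
opening: 0.549
gripper_force: 17.6
tcp [ 534.8 -279.7  177.8] [180.  -0. 123.] t 9.05 -> rows [-0.  -0.   3.3] rz -0.049
top 339 [ 528.9 -271.7  238.9] ((530.8655395507812, -271.42242431640625), 24.629026412963867)
scene 82 [ 538.3 -280.4  239.3] ((534.629150390625, -280.3287658691406), 24.292041778564453)
wrist 9644 [ 534.  -278.9  239.8] ((534.3137817382812, -279.1502685546875), 27.73933219909668)
```

View pics/p_scene.png

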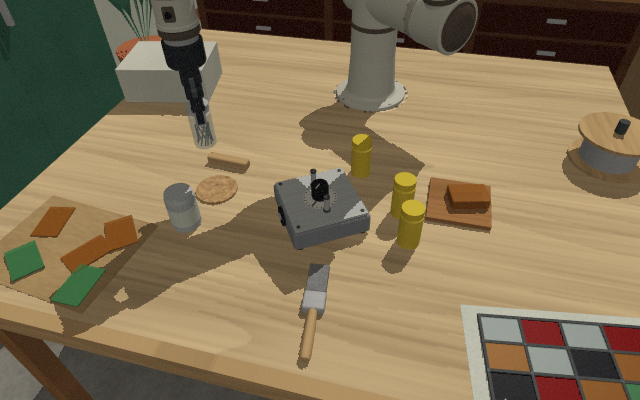

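The jar hangs upright above the coaster at pixel (203,130), laterally within 1 mm. Lowering it with a slow finish.

```bash
python3 -m handwheel '[[[0,0,0.1,0,0,0,46.7],[0,0,0.4,0,0,0,46.7],[0,0,0.9,0,0,0,46.7],[0,0,1.4,0,0,0,46.7],[0,0,1.9,0,0,0,46.7],[0,0,2.4,0,0,0,46.7],[0,0,2.8,0,0,0,46.7],[0,0,3.1,0,0,0,46.7],[0,0,3.22,0,0,0,46.7],[0,0,3.25,0,0,0,46.7]]]'
python3 -m handwheel '[[[0,0,0.01,0,0,0,46.7],[0,0,0.02,0,0,0,46.7],[0,0,0.03,0,0,0,46.7],[0,0,0.04,0,0,0,46.7],[0,0,0.05,0,0,0,46.7],[0,0,0.06,0,0,0,46.7],[0,0,0.07,0,0,0,46.7],[0,0,0.08,0,0,0,46.7],[0,0,0.085,0,0,0,46.7],[0,0,0.085,0,0,0,46.7]]]'
```

```text
t: 10.45
tcp_pos: [534.9, -280.4, 48.0]
tool_rot: [180.0, 0.0, 123.0]
force: [-0.2, 0.1, -2.7]
opening: 0.547
gripper_force: 17.6
t: 11.7
tcp_pos: [534.7, -280.2, 44.4]
tool_rot: [-180.0, -0.0, 123.0]
force: [-0.1, -0.7, -3.4]
opening: 0.55
gripper_force: 17.6
```

Not touching yet (force still equals the weight). I'll lower in finer steps.

```bash
python3 -m handwheel '[[[0,0,0.005,0,0,0,46.7],[0,0,0.01,0,0,0,46.7],[0,0,0.015,0,0,0,46.7],[0,0,0.02,0,0,0,46.7],[0,0,0.025,0,0,0,46.7],[0,0,0.03,0,0,0,46.7],[0,0,0.03,0,0,0,46.7],[0,0,0.03,0,0,0,46.7],[0,0,0.03,0,0,0,46.7],[0,0,0.03,0,0,0,46.7]]]'
```

```text
t: 12.95
tcp_pos: [535.0, -280.6, 44.1]
tool_rot: [180.0, 0.1, 123.0]
force: [-3.0, 0.8, 4.6]
opening: 0.552
gripper_force: 18.2
```

It's in contact, with +4.6 N upward. Releasing slowly, then retracting.

```bash
python3 -m handwheel '[[[0,0,0,0,0,0,47.2],[0,0,0,0,0,0,47.6],[0,0,0,0,0,0,48],[0,0,0,0,0,0,49],[0,0,0,0,0,0,51],[0,0,0,0,0,0,54],[0,0,0,0,0,0,58],[0,0,0,0,0,0,62],[0,0,0,0,0,0,66],[0,0,0,0,0,0,70]]]'
python3 -m handwheel '[[[0,0,-0.1,0,0,0,76],[0,0,-0.4,0,0,0,80],[0,0,-0.9,0,0,0,80],[0,0,-1.6,0,0,0,80],[0,0,-2.4,0,0,0,80],[0,0,-3.2,0,0,0,80],[0,0,-3.8,0,0,0,80],[0,0,-4.2,0,0,0,80],[0,0,-4.4,0,0,0,80],[0,0,-4.4,0,0,0,80]]]'
python3 - <<'E'
from h import *
np.set_printoptions(precision=1,suppress=True)
go(563.7,-14.2,220,153.3)
for n in ("top","wrist"):
    f=robot.grab_frame(n);P=cloud(f);cv2.imwrite(f"pics/q_{n}.png",f["image"])
    m=(abs(P[...,2]-106)<5)&(f["range_z"]>0)&(np.hypot(P[...,0]-535,P[...,1]+280)<40)
    print(n,m.sum(), P[m].mean(0) if m.any() else "", cv2.minEnclosingCircle(P[m][:,:2].astype(np.float32)) if m.sum()>9 else "")
E
```

```text
t: 14.2
tcp_pos: [534.7, -280.3, 43.2]
tool_rot: [180.0, 0.0, 123.0]
force: [-0.3, -0.6, 0.4]
opening: 0.82
gripper_force: 0.0
t: 15.45
tcp_pos: [534.8, -280.3, 219.5]
tool_rot: [180.0, 0.0, 123.0]
force: [-0.2, -0.1, -0.1]
opening: 0.938
gripper_force: 0.0
tcp [ 534.8 -280.3  219.5] [180.   0. 123.] t 15.45 -> rows [ 5.2  4.2 -0. ] rz -5.055
top 445 [ 535.  -280.1  105.2] ((535.3443603515625, -280.3338623046875), 23.610681533813477)
wrist 1706 [ 534.9 -280.8  106.1] ((535.4118041992188, -281.63848876953125), 23.45144271850586)
```

View pics/q_wrist.png

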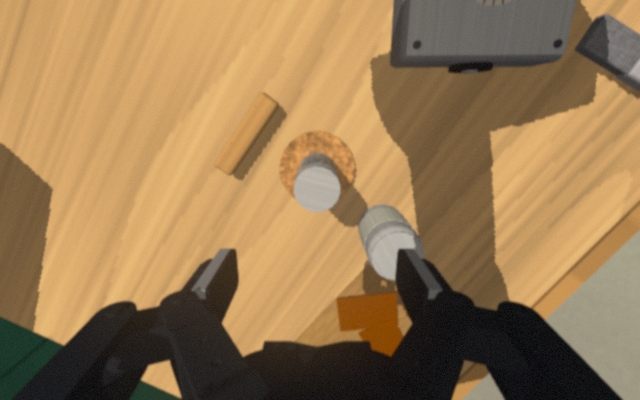

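The jar stands upright at the coaster's centre and is released. Two depth measurements put it at (535,-280.5), with its top at z=106. Now to above the knob, yaw about 71°, which allows two strokes of about 75° clear of the posts.

```bash
python3 -m handwheel '[[[1,0.8,0,0,0,1,70],[2,1.6,0,0,0,2.5,70],[3,2.4,0,0,0,4,70],[4,3.2,0,0,0,5.5,70],[4.6,3.8,0,0,0,7,70],[5,4.1,0.2,0,0,8,70],[5.2,4.2,0.5,0,0,8.6,70],[5.2,4.2,0.7,0,0,8.6,70],[5.2,4.2,0.8,0,0,8.6,70],[5.2,4.2,0.8,0,0,8.6,70]]]'
python3 - <<'E'
from h import *
np.set_printoptions(precision=2,suppress=True)
go(563.7,-14.2,70,71.3)
f=robot.grab_frame("top");P=cloud(f)
f=robot.grab_frame("wrist");P=cloud(f);cv2.imwrite("pics/k_wrist.png",f["image"])
m=(abs(P[...,2]-98)<4)&(f["range_z"]>0)&(np.hypot(P[...,0]-564,P[...,1]+14)<25)
print("knob",m.sum(), cv2.minEnclosingCircle(P[m][:,:2].astype(np.float32)) if m.sum()>9 else "")
for w in (563.7,-14.2,98),(563.7,-14.2,60):
    c=np.array(f["world_to_cam"])@[*w,1]; print(c[0]/-c[2]*f["fx"]+f["cx"], c[1]/c[2]*f["fy"]+f["cy"])
print([(d["at"],d["confidence"]) for t in("knob_top","post_a") for d in robot.landmark_of(t,f)])
E
```

```text
t: 16.8
tcp_pos: [562.3, -14.8, 186.8]
tool_rot: [-180.0, 0.0, 71.4]
force: [0.2, 0.2, 0.2]
opening: 0.822
gripper_force: 0.0
tcp [562.3 -14.8 186.8] [-180.     0.    71.4] t 16.8 -> rows [0.03 0.03 2.92] rz 0.009
knob 1159 ((563.695068359375, -14.664346694946289), 18.46221351623535)
317.11965926144586 193.71398328717015
317.03516396344907 183.52764736852583
[([315.3, 191.7], 0.87), ([289.3, 230.8], 0.89), ([350.5, 156.9], 0.8)]
```

View pics/k_wrist.png

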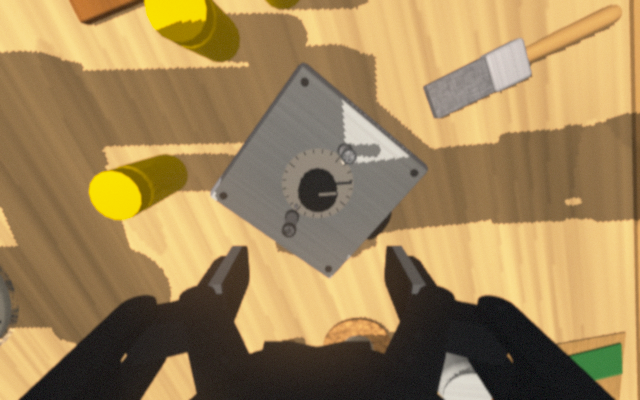

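The white line points to world about -10°, so the knob has roughly 137° to go clockwise (zero is at -147°). It's the only zero direction consistent with the 4.6 rad range. The fingers straddle the knob, clear of the posts at (289,230) and (350,157). Descending.

```bash
python3 -m handwheel '[[[0.03,0.03,0.3,0,0,0,64],[0.03,0.03,0.8,0,0,0,60],[0.03,0.03,1.4,0,0,0,56],[0.03,0.03,2,0,0,0,52],[0.03,0.03,2.5,0,0,0,48],[0.03,0.03,2.8,0,0,0,45],[0.03,0.03,2.9,0,0,0,42],[0.03,0.03,2.9,0,0,0,40],[0.03,0.03,2.9,0,0,0,40],[0.03,0.03,2.9,0,0,0,40]]]'
python3 - <<'E'
from h import *
go(563.7,-14.3,70,71.3)
E
```

```text
t: 18.25
tcp_pos: [564.5, -13.7, 71.9]
tool_rot: [179.9, -0.0, 71.4]
force: [0.5, -0.9, 0.5]
opening: 0.467
gripper_force: 0.0
tcp [564.5 -13.7  71.9] [179.9  -0.   71.4] t 18.25 -> rows [-0.021 -0.014  0.049] rz 0.011
```

```bash
python3 -m handwheel '[[[-0.02,-0.01,0,0,0,0,38],[-0.02,-0.01,0,0,0,0,37],[-0.02,-0.01,0,0,0,0,36.5],[-0.02,-0.01,0,0,0,0,36],[-0.02,-0.01,0,0,0,0,35.5],[-0.02,-0.01,0,0,0,0,35],[-0.02,-0.01,0,0,0,0,35],[-0.02,-0.01,0,0,0,0,35],[-0.02,-0.01,0,0,0,0,35],[-0.02,-0.01,0,0,0,0,35]]]'
```

```text
t: 19.5
tcp_pos: [563.6, -14.3, 71.4]
tool_rot: [180.0, -0.0, 71.4]
force: [0.5, -0.4, 2.0]
opening: 0.411
gripper_force: 5.4
```

```bash
python3 -m handwheel '[[[0,0,0,0,0,0,34.4],[0,0,0,0,0,0,34.4],[0,0,0,0,0,0.5,34.4],[0,0,0,0,0,2,34.4],[0,0,0,0,0,3.7,34.4],[0,0,0,0,0,5.4,34.4],[0,0,0,0,0,7.1,34.4],[0,0,0,0,0,8.8,34.4],[0,0,0,0,0,10.3,34.4],[0,0,0,0,0,11,34.4]]]'
python3 -m handwheel '[[[0,0,0,0,0,0.8,34.4],[0,0,0,0,0,1.5,34.4],[0,0,0,0,0,1.6,34.4],[0,0,0,0,0,1.6,35],[0,0,0,0,0,1.6,36],[0,0,0,0,0,1.6,38],[0,0,0,0,0,1.6,42],[0,0,0,0,0,1.6,46],[0,0,0,0,0,1.6,52],[0,0,0,0,0,1.6,56]]]'
python3 - <<'E'
from h import *
go(563.7,-14.3,71,71.3)
for n in("top","scene"):
    f=robot.grab_frame(n);cv2.imwrite(f"pics/r_{n}.png",f["image"])
E
```

```text
t: 20.75
tcp_pos: [563.4, -14.1, 71.4]
tool_rot: [-180.0, -0.0, 5.2]
force: [0.8, -0.4, 3.0]
opening: 0.409
gripper_force: 10.1
t: 22.0
tcp_pos: [563.3, -14.2, 71.2]
tool_rot: [180.0, 0.0, -4.2]
force: [-0.2, -1.1, -0.2]
opening: 0.654
gripper_force: 0.0
tcp [563.3 -14.2  71.2] [180.    0.   -4.2] t 22.0 -> rows [0.009 0.002 0.006] rz -12.588
```

```bash
python3 -m handwheel '[[[0,0,-0.4,0,0,0,58],[0,0,-1,0,0,-1,60],[0,0,-1.8,0,0,-2.5,60],[0,0,-2.4,0,0,-4.2,60],[0,0,-2.6,0,0,-5.9,60],[0,0,-2.6,0,0,-7.6,60],[0,0,-2.6,0,0,-9.3,60],[0,0,-2.6,0,0,-11,60],[0,0,-2.6,0,0,-12.6,60],[0,0,-2.6,0,0,-12.6,60]]]'
python3 - <<'E'
from h import *
np.set_printoptions(precision=2,suppress=True)
go(563.7,-14.3,70.5,71.3)
f=robot.grab_frame("wrist");c=f["image"][130:250,240:400];cv2.imwrite("pics/k2.png",cv2.resize(c,None,fx=4,fy=4,interpolation=2))
P=cloud(f);m=(abs(P[...,2]-98)<4)&(f["range_z"]>0)&(np.hypot(P[...,0]-564,P[...,1]+14)<25)
if m.sum()>9: print("knob",m.sum(),cv2.minEnclosingCircle(P[m][:,:2].astype(np.float32)))
for w in (563.7,-14.2,98),(563.7+30*np.cos(np.radians(-146.7)),-14.2+30*np.sin(np.radians(-146.7)),62):
    c=np.array(f["world_to_cam"])@[*w,1]; u,v=c[0]/-c[2]*f["fx"]+f["cx"], c[1]/c[2]*f["fy"]+f["cy"]; print("crop px",(u-240)*4,(v-130)*4)
E
```

```text
t: 23.35
tcp_pos: [563.7, -14.2, 176.4]
tool_rot: [179.9, -0.0, 71.3]
force: [-0.3, 0.2, 1.2]
opening: 0.705
gripper_force: 0.0
tcp [563.7 -14.2 176.4] [179.9  -0.   71.3] t 23.35 -> rows [-0.    0.    2.65] rz -0.006
knob 1246 ((563.751220703125, -15.23930549621582), 18.214473724365234)
crop px 303.98982130363675 272.8747331079278
crop px 231.32923082186744 320.8974273621301
```

View pics/k2.png

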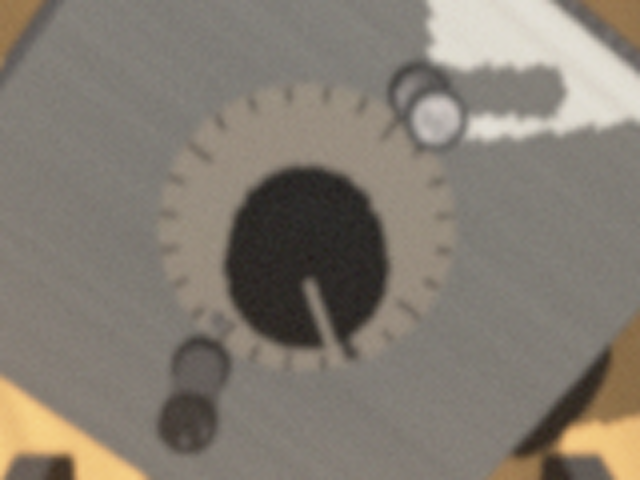

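The line has turned 75°, and the steel pin shows at crop (220,322), confirming zero at -147°. About 63° remains. Re-gripping for the second stroke.

```bash
python3 -m handwheel '[[[0,0,0.5,0,0,0,58],[0,0,1.1,0,0,0,54],[0,0,1.7,0,0,0,50],[0,0,2.2,0,0,0,46],[0,0,2.5,0,0,0,42],[0,0,2.6,0,0,0,40],[0,0,2.6,0,0,0,38],[0,0,2.6,0,0,0,36.5],[0,0,2.6,0,0,0,35.5],[0,0,2.6,0,0,0,35]]]'
python3 -m handwheel '[[[0,0,0,0,0,0,34.5],[0,0,0,0,0,0,34.3],[0,0,0,0,0,0.5,34.3],[0,0,0,0,0,2,34.3],[0,0,0,0,0,3.7,34.3],[0,0,0,0,0,5.4,34.3],[0,0,0,0,0,7.1,34.3],[0,0,0,0,0,8.6,34.3],[0,0,0,0,0,9.6,34.3],[0,0,0,0,0,10,34.3]]]'
python3 -m handwheel '[[[0,0,0,0,0,0.15,34.3],[0,0,0,0,0,0.3,34.3],[0,0,0,0,0,0.45,34.3],[0,0,0,0,0,0.6,34.3],[0,0,0,0,0,0.75,34.3],[0,0,0,0,0,0.9,34.3],[0,0,0,0,0,1.0,34.3],[0,0,0,0,0,1.0,34.3],[0,0,0,0,0,1.0,34.3],[0,0,0,0,0,1.0,34.3]]]'
python3 - <<'E'
from h import *
s=robot.observe(); print(s["torque"],s["tool_rot"],s["tcp_pos"])
E
```

```text
t: 24.65
tcp_pos: [563.7, -14.2, 72.0]
tool_rot: [180.0, -0.0, 71.4]
force: [-2.1, 0.7, 4.1]
opening: 0.411
gripper_force: 4.4
t: 25.9
tcp_pos: [563.8, -14.1, 71.9]
tool_rot: [180.0, -0.0, 11.3]
force: [-1.9, -0.7, 5.1]
opening: 0.407
gripper_force: 9.4
t: 27.15
tcp_pos: [563.8, -14.2, 71.6]
tool_rot: [180.0, -0.1, 5.4]
force: [0.1, 2.1, 4.2]
opening: 0.405
gripper_force: 10.6
[ 0.19099336 -0.03251937  0.06286228] [ 1.79991685e+02 -6.24488375e-02  5.35903798e+00] [563.8357303  -14.20846359  71.63216496]
```

```bash
python3 -m handwheel '[[[0,0,0,0,0,0.1,34.3],[0,0,0,0,0,0.2,34.3],[0,0,0,0,0,0.3,34.3],[0,0,0,0,0,0.4,34.3],[0,0,0,0,0,0.5,34.3],[0,0,0,0,0,0.6,34.3],[0,0,0,0,0,0.7,34.3],[0,0,0,0,0,0.8,34.3],[0,0,0,0,0,0.8,34.3],[0,0,0,0,0,0.8,34.3]]]'
python3 - <<'E'
from h import *
s=robot.observe(); print(s["torque"],s["tool_rot"],s["gripper_force"])
E
```

```text
t: 28.4
tcp_pos: [563.2, -14.2, 71.4]
tool_rot: [-180.0, 0.0, 0.5]
force: [-1.0, 1.3, 6.6]
opening: 0.406
gripper_force: 11.3
[0.3232656  0.08238805 0.02222899] [-1.79997265e+02  1.93266729e-02  5.46882275e-01] 11.280071139335632
```

```bash
python3 -m handwheel '[[[0,0,0,0,0,0,35],[0,0,0,0,0,0,36],[0,0,0,0,0,0,38],[0,0,0,0,0,0,44],[0,0,0,0,0,0,50],[0,0,0,0,0,0,56],[0,0,-0.4,0,0,0,60],[0,0,-1.2,0,0,0,60],[0,0,-2,0,0,0,60],[0,0,-2.6,0,0,0,60]]]'
python3 -m handwheel '[[[0,0,0,0,0,-1.7,60],[0,0,0,0,0,-3.4,60],[0,0,0,0,0,-5.1,60],[0,0,0,0,0,-6.8,60],[0,0,0,0,0,-8.5,60],[0,0,0,0,0,-10.2,60],[0,0,0,0,0,-11.8,60],[0,0,0,0,0,-11.8,60],[0,0,0,0,0,-11.8,60],[0,0,0,0,0,-11.8,60]]]'
python3 - <<'E'
from h import *
go(563.7,-14.3,70.5,71.3)
f=robot.grab_frame("wrist");c=f["image"][130:250,240:400];cv2.imwrite("pics/k3.png",cv2.resize(c,None,fx=5,fy=5,interpolation=2))
E
```

```text
t: 29.65
tcp_pos: [564.2, -14.4, 178.3]
tool_rot: [180.0, -0.2, 0.6]
force: [0.1, 0.6, 0.3]
opening: 0.704
gripper_force: 0.0
t: 30.9
tcp_pos: [563.4, -14.2, 175.5]
tool_rot: [180.0, -0.0, 71.3]
force: [-0.1, 0.0, 0.1]
opening: 0.701
gripper_force: 0.0
tcp [563.4 -14.2 175.5] [180.   -0.   71.3] t 30.9 -> rows [-0.     0.008  2.625] rz -0.003
```

View pics/k3.png

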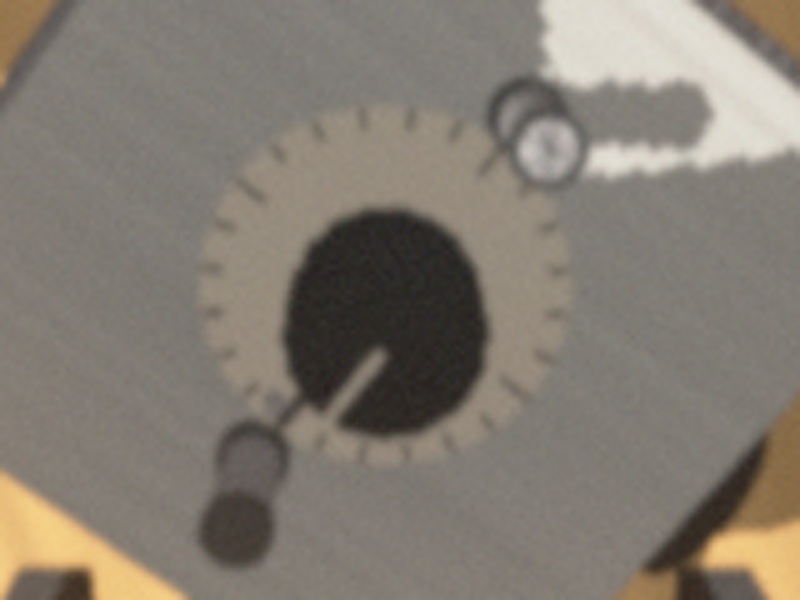

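The line and pointer are now at about -147°, beside the pin. To be certain it's at the stop, I'll re-grip and nudge clockwise once more, watching for slip.

```bash
python3 -m handwheel '[[[0,0,0.5,0,0,1.5,58],[0,0,1.1,0,0,3,54],[0,0,1.7,0,0,4,50],[0,0,2.2,0,0,4,46],[0,0,2.5,0,0,4,42],[0,0,2.6,0,0,4,40],[0,0,2.6,0,0,4,38],[0,0,2.6,0,0,4,36.5],[0,0,2.6,0,0,4,35.5],[0,0,2.6,0,0,4,34.7]]]'
python3 -m handwheel '[[[0,0,0,0,0,0,34.2],[0,0,0,0,0,0,34],[0,0,0,0,0,0.3,34],[0,0,0,0,0,0.6,34],[0,0,0,0,0,0.9,34],[0,0,0,0,0,1.2,34],[0,0,0,0,0,1.5,34],[0,0,0,0,0,1.8,34],[0,0,0,0,0,2.0,34],[0,0,0,0,0,2.0,34]]]'
python3 - <<'E'
from h import *
s=robot.observe(); print(s["torque"],s["tool_rot"],s["gripper_force"])
E
python3 -m handwheel '[[[0,0,0,0,0,0,35],[0,0,0,0,0,0,36],[0,0,0,0,0,0,38],[0,0,0,0,0,0,44],[0,0,0,0,0,0,50],[0,0,0,0,0,0,56],[0,0,-0.4,0,0,0,60],[0,0,-1.2,0,0,0,60],[0,0,-2,0,0,0,60],[0,0,-2.6,0,0,0,60]]]'
python3 -m handwheel '[[[0,0,-0.2,0,0,-1.5,60],[0,0,-0.2,0,0,-3,60],[0,0,-0.2,0,0,-4.5,60],[0,0,-0.2,0,0,-6,60],[0,0,-0.2,0,0,-6,60],[0,0,-0.2,0,0,-6,60],[0,0,-0.2,0,0,-6,60],[0,0,-0.2,0,0,-6,60],[0,0,-0.2,0,0,-6,60],[0,0,-0.2,0,0,-6,60]]]'
python3 - <<'E'
from h import *
f=robot.grab_frame("wrist");c=f["image"][130:250,240:400];cv2.imwrite("pics/k4.png",cv2.resize(c,None,fx=5,fy=5,interpolation=2))
f=robot.grab_frame("top");P=cloud(f)
m=(abs(P[...,2]-106)<5)&(f["range_z"]>0)&(np.hypot(P[...,0]-535,P[...,1]+280)<40); print(cv2.minEnclosingCircle(P[m][:,:2].astype(np.float32)))
E
```

```text
t: 32.2
tcp_pos: [563.8, -14.1, 72.1]
tool_rot: [180.0, -0.0, 47.4]
force: [-1.5, 1.4, 3.3]
opening: 0.409
gripper_force: 6.3
t: 33.45
tcp_pos: [563.7, -14.2, 71.7]
tool_rot: [180.0, -0.0, 35.4]
force: [-1.5, 1.8, 5.2]
opening: 0.399
gripper_force: 13.0
[0.23141947 0.17749968 0.14710171] [ 1.79964635e+02 -2.84132490e-02  3.53633274e+01] 13.003841042518616
t: 34.7
tcp_pos: [564.2, -14.4, 178.3]
tool_rot: [179.9, -0.1, 35.4]
force: [-0.3, -0.3, 0.0]
opening: 0.701
gripper_force: 0.0
t: 35.95
tcp_pos: [563.3, -14.2, 183.2]
tool_rot: [-180.0, 0.0, 71.4]
force: [-0.3, 0.4, 0.3]
opening: 0.703
gripper_force: 0.0
((535.135986328125, -280.7840576171875), 23.76348114013672)
```

View pics/k4.png

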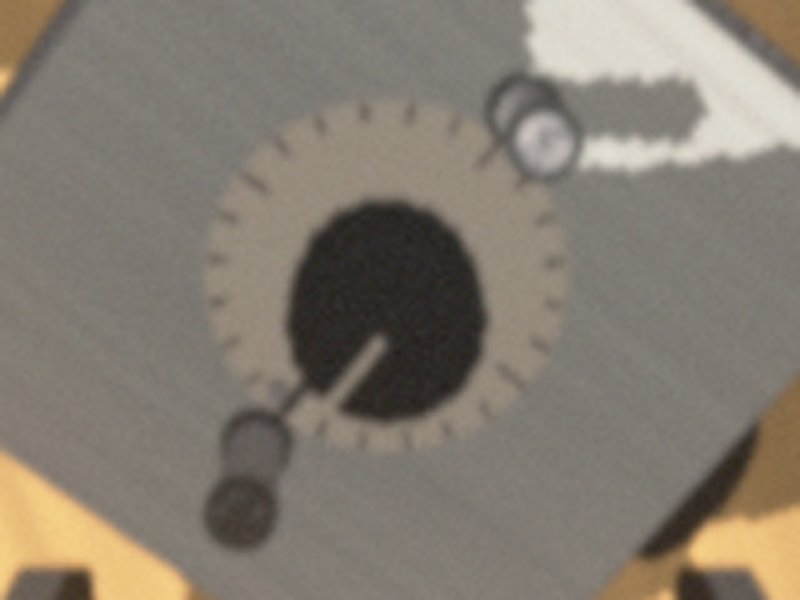

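The knob stayed put while the fingers slipped round it by 12°, so it is at its zero stop, with the line toward (335,408) beside the pin. The jar is still on the coaster. Handing in.

```bash
python3 -c "from rig import robot; print(robot.close_job())"
```

```text
the job is handed in; nothing more can be done
None
```

The jar stands upright and released at the centre of the cork coaster, the reset knob is back at its zero stop and released, and the job is handed in, finished at about 36 s with grip readings below 20 N (verdict not shown).

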